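# Sweep the loose nuts into the catch tray

## Task

Clear the bench after the compressor strip-down: with the fingers, sweep the three loose hex nuts along the bench top and through the open side of the catch tray, until all three lie flat and wholly inside it. Only push them: do not lift, carry or tip a nut. Leave the socket that stands among them, and every other loose tool and part, where it is.

Things in the scene. Friction and masses are not known exactly. Their poses are not given: they have to be found in the camera images.
- tray: open-fronted sheet-steel catch tray fixed to the bench: three upright walls 35 mm high and 4 mm thick, inside 200 mm wide (its x) and 125 mm deep (its y), the floor level with the bench (no lip). Origin: on the bench, in the middle of the open edge; its y axis points straight out of the open side, so the inside runs from y = 0 to y = -125 mm and x = -100 to 100 mm; z up
- nut_a: steel hex nut with a through hole, 36 mm across flats (41.6 mm over corners), 20 mm thick, about 110 g, lying flat on the bench; origin: centre of its underside; x axis: normal to one of its six flats, z up. It slides on the bench when pushed low at its side; it tends to swing off a single narrow fingertip over a long push, but stays put against two fingertips parted by some 24 mm; the three nuts are alike
- nut_b: steel hex nut with a through hole, 36 mm across flats (41.6 mm over corners), 20 mm thick, about 110 g, lying flat on the bench; origin: centre of its underside; x axis: normal to one of its six flats, z up. It slides on the bench when pushed low at its side; it tends to swing off a single narrow fingertip over a long push, but stays put against two fingertips parted by some 24 mm; the three nuts are alike
- nut_c: steel hex nut with a through hole, 36 mm across flats (41.6 mm over corners), 20 mm thick, about 110 g, lying flat on the bench; origin: centre of its underside; x axis: normal to one of its six flats, z up. It slides on the bench when pushed low at its side; it tends to swing off a single narrow fingertip over a long push, but stays put against two fingertips parted by some 24 mm; the three nuts are alike
- socket: black impact socket standing upright among the nuts, round, 34 mm diameter, 40 mm high, 120 g, with a blind recess in its top; origin: centre of its underside; a bystander to leave alone
- screwdriver: screwdriver with a red handle lying on the bench to the left of the nuts, 200 mm long along its x, low (under 35 mm); origin: under about the middle of its length; a bystander to leave alone
- wrench: steel open-ended wrench lying to the right of the tray, 180 mm long along its x; origin: under about the middle of its length; a bystander to leave alone
- tape: roll of black tape lying flat beyond the tray, 80 mm diameter, 24 mm high; origin: centre of its underside; a bystander to leave alone
- fitting: turned brass fitting standing upright on the robot's side of the tray, 32 mm diameter, 42 mm high; origin: centre of its underside; a bystander to leave alone

How it is judged:
By the outcome, as a careful person would: the job done as asked, in the order asked, and still so for the second after the job is handed in, with the robot touching nothing.
It also fails if it takes over 61 s, if anything falls off the work surface, if the arm or the gripper's body presses on something with over 40 N, if the wrist force passes 120 N, or if a joint passes its speed limit or range.

## Robot

A 7-joint arm with a two-finger parallel gripper is mounted at the origin on the work surface. World frame = base frame: x ahead of the robot, y to its left, z up, the work surface at z = 0. Lengths are in m, angles in degrees, forces in N, time in s.
With the tool pointing down it reaches from about 0.425 to 0.875 m from the base axis. Payload 4.7 kg.
Tool frame: the origin (TCP) lies on the centre line of the jaws, within the pads' length; the fingertips stand 25 mm ahead of it and the grasp point (between the pads) lies 6 mm ahead of it; z points along the fingers, y is the direction in which the jaws open and shut (so a half turn about z gives the same grasp; the last joint's range is limited). The gripper opens to 87 mm and grips with 3 to 60 N. Pads are 19 mm wide; open, the fingers measure 117 mm over their backs; the gripper's body (75 mm by 190 mm) begins 51 mm behind the grasp point.
Start: joints at [-65.655, 18.392, -4.016, 83.108, 1.295, 78.541, -3.26], TCP at [0.26, 0.596, 0.248] pointing down, gripper open.
Joint ranges: [-163.93, 163.93], [-17.29, 119.83], [-79.2, 71.16], [3.27, 140.29], [-89.18, 269.18], [5.43, 117.66], [-154.24, 154.24]. Speed limits (degrees/s): [147.25, 147.25, 180, 180, 180, 180, 180].

## Interface

Orientations are given as [roll, pitch, yaw] about the fixed x, y, z axes, in that order (R = Rz(yaw) Ry(pitch) Rx(roll)).
In Python, from cell import env gives the robot as it stands.
- The arm moves only by the shell command python3 -m creep 'ROWS' [OPENING] [FORCE]. ROWS is JSON, a list of rows, each an object of numbers: "tx", "ty", "tz": the shift along the tool's x, y, z in m; "rx", "ry", "rz": the turn, a rotation vector about the tool's x, y, z in degrees. In form: [{"tx": .., "ty": .., "tz": .., "rx": .., "ry": .., "rz": ..}, ...]. A call has 1 to 20 rows; each row shifts and turns the commanded pose from where the row before left it, along the tool's axes as they then stand; what a row does not reach is not made up. A row lasts 1/8 s, in which the tool goes at most 62.5 mm and 10.7 degrees, less where a joint would pass 70% of its speed; a pose out of reach is approached as far as the arm can. A call is refused whole if a number of a shift passes 0.0625 or a number of a turn 10.7, either way. A call with a gripper value outside its range is refused whole. OPENING is the finger opening in m, from 0 to 0.087, set as the call begins (- or left out, the last holds). The fingers move at their own pace and stop on an object; FORCE is the grip in N (left out, the last holds). Time passes only in rows, so rows that do not move let the fingers close. It gives the time, the measured TCP pose, the force and the opening at its end, in the units of the state.
- env.get_obs(): the state, without advancing time (a new reading comes with each control period).
- env.read_camera(name): name is "side" or "top" or "wrist"; returns a dict with "pixels" (420x560x3 uint8, red, green, blue), "intrinsics" (3x3 intrinsics, pixels), "R" (3x3) and "t" (3): a world point X has camera coordinates R X + t. Camera axes: x right, y down, z forward; pixel columns grow to the right and rows downward; lengths in m; the calibration is good to about 2 mm. A picture is of the moment at which its call begins. There is no depth.
- env.sign_off(): hands the job in, once; it reports no verdict.
The state is a dict: "time_s": time; "qpos": joint angles; "joint_velocities": joint speeds; "effort": joint torques, N m; "tool_pos": TCP position; "tool_rot": TCP orientation; "force": force on the tool from outside, world axes, zero at the start; "wrist_torque": the same for the moment, N m; "grip_width": finger opening in m.
Only numpy, scipy, OpenCV 4.12 (cv2) and the standard library are available. Lean on these libraries where they do the work, as an engineer would, in place of code of your own. Each camera call takes 0.05 s, during which the arm holds its last target.

## Working session

There is one attempt and no reset: what is moved stays moved. The work goes in short steps, Python scripts to look and compute and a shell command to move; the robot and the scene stay as the last step left them, time stands still between calls to the robot, and variables do not carry over. Pictures are saved under pics/ and viewed, and the job is handed in when it is done.

```bash
ls; mkdir -p pics; python3 - <<'E'
from cell import env
import cv2
o=env.get_obs(); print(o['time_s'],o['tool_pos'],o['tool_rot'],o['grip_width'],o['force'])
for n in ('top','side'):
    c=env.read_camera(n); cv2.imwrite(f'pics/{n}0.png',c['pixels'][:,:,::-1]); print(n,c['intrinsics'],c['R'],c['t'])
E
```

```text
pics
0.0 [0.25939571 0.59544101 0.24646421] [-1.79890883e+02  6.09134990e-03  1.56466291e+02] 0.08704214345133957 [-0.22712669 -0.45610117  0.24945143]
top [[491.74642029   0.         280.55826154]
 [  0.         491.74642029 201.63989414]
 [  0.           0.           1.        ]] [[-2.68171514e-02 -9.99639936e-01  9.16046043e-04]
 [-9.85709539e-01  2.62909679e-02 -1.66389569e-01]
 [ 1.66305575e-01 -5.36504960e-03 -9.86059670e-01]] [-0.02875619  0.58462815  1.06593135]
side [[424.20585265   0.         280.1066249 ]
 [  0.         424.20585265 215.03750823]
 [  0.           0.           1.        ]] [[-0.9909716  -0.13403106 -0.00331087]
 [-0.09125126  0.69235592 -0.71576287]
 [ 0.09822676 -0.70899855 -0.69833556]] [0.57509014 0.11548782 0.88927948]
```

View pics/top0.png

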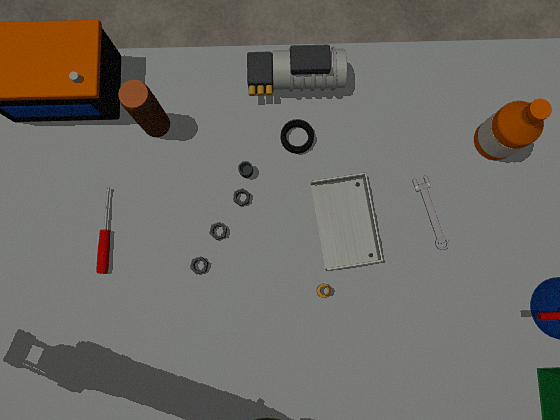

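View pics/side0.png

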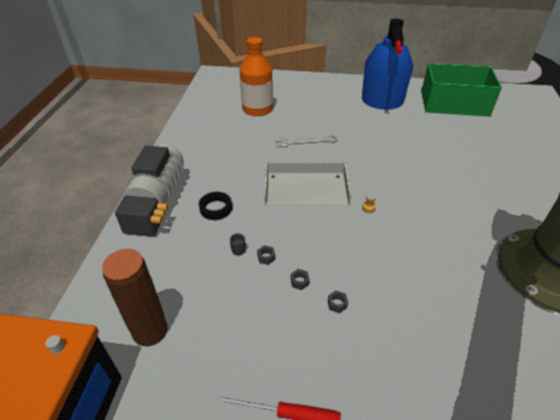

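The top view shows the nuts at about (242,197), (219,231) and (200,265). The socket is at (246,169), the fitting at (324,290), and the tray's open side faces left (+y). Next I measure these.

```bash
cat > h.py <<'E'
from cell import env
import cv2, numpy as np
def ray(c,uv,z):
    K,R,t=c['intrinsics'],c['R'],c['t']; C=-R.T@t
    d=R.T@np.linalg.inv(K)@np.array([uv[0],uv[1],1.]); return C+d*(z-C[2])/d[2]
def proj(c,X):
    p=c['intrinsics']@(c['R']@np.array(X)+c['t']); return p[:2]/p[2]
def save(img,name,box=None,s=1):
    im=img[:,:,::-1]
    if box: im=im[box[1]:box[3],box[0]:box[2]]
    cv2.imwrite('pics/'+name,cv2.resize(np.ascontiguousarray(im),None,fx=s,fy=s,interpolation=cv2.INTER_CUBIC))
def blobs(c,thr,box,amin=60):
    g=c['pixels'].max(2).astype(int); m=np.zeros(g.shape,np.uint8)
    x0,y0,x1,y1=box; m[y0:y1,x0:x1]=(g[y0:y1,x0:x1]<thr)*255
    cs,_=cv2.findContours(m,cv2.RETR_EXTERNAL,cv2.CHAIN_APPROX_NONE); r=[]
    for k in cs:
        if cv2.contourArea(k)<amin: continue
        h=cv2.convexHull(k); M=cv2.moments(h); r.append((M['m10']/M['m00'],M['m01']/M['m00'],cv2.contourArea(h)))
    return r
E
python3 - <<'E'
from h import *
c=env.read_camera('top'); save(c['pixels'],'top1.png',(180,150,400,300),3.6)
print(c['pixels'][225:240,205:235].max(2))
for thr in (70,90,):
  for b in blobs(c,thr,(185,150,265,285)):
    print(thr,np.round(b,1),ray(c,b,.01).round(4))
s=env.read_camera('side'); save(s['pixels'],'side1.png',(200,140,400,330),3.1)
for b in blobs(s,80,(220,225,360,320)):
    print('side',np.round(b,1),ray(s,b,.01).round(4))
E
```

```text
[[125 125 123 121 125 130  75  67  67  56  70  48  27  33  63  51  56  53
   65  71  82 134 134 125 129 123 126 125 126 124]
 [125 122 124 125 127 133  64  58  61  34  25  18  41  43  24   5  55  57
   57  66  51  80  76 132 131 125 124 123 122 126]
 [125 123 124 124 128 121  59  59  61  33  10  78  75  68 130 127 134  92
   60  66  99  53  75  78 129 125 122 125 123 120]
 [127 124 124 128 130  78  60  77  31  32  35  82  72  70 129 130 134  91
   53  64  72  26  77  69 130 130 124 120 123 123]
 [124 129 122 124 132  79  51  61  19  57  76  74 130 127 127 126 127  96
   44  54  61  13  62  72  78 126 129 124 124 125]
 [123 124 129 124 135  66  60  45  14  80  78  71 128 130 122 117 125 132
   77  59  84  19  74  75  67 134 125 125 122 125]
 [124 125 125 130 123  62  58  55  28  78  73 129 128 125 126 123 126 138
   76  53  50  22  79  76  64 129 127 126 124 124]
 [123 124 125 129  80  55  64  33  16  68  71  72 129 126 124 128 131 110
   62  56  30  30  82  82  66 132 124 123 125 124]
 [126 122 130 132  87  54  63  73   7  54  77  73 128 124 125 133 100  99
   63  52  17  65  80  77 
[... 632 characters left out ...]
 128 122 119 124]
 [122 125 121 122 121 123 122 125 127 129 103  36  29  41  40  72  73  71
  132 128 125 133 126 124 126 123 127 126 122 126]]
70 [199.8 265.5 235. ] [0.4464 0.1449 0.01  ]
70 [218.7 231.1 223. ] [0.5246 0.1009 0.01  ]
70 [242.7 197.6 241. ] [0.6021 0.0442 0.01  ]
70 [245.7 169.2 175. ] [0.6705 0.0361 0.01  ]
90 [200.2 265.3 277.5] [0.447 0.144 0.01 ]
90 [219.3 231.  272.5] [0.5249 0.0996 0.01  ]
90 [242.5 197.4 255.5] [0.6026 0.0446 0.01  ]
90 [247.8 170.1 271. ] [0.6681 0.031  0.01  ]
side [337.2 301.8 299.5] [0.4488 0.1458 0.01  ]
side [299.5 279.2 265. ] [0.5269 0.1014 0.01  ]
side [265.8 254.8 228. ] [0.6049 0.0463 0.01  ]
side [237.7 244.1 255. ] [0.6709 0.0241 0.01  ]
```

View pics/top1.png

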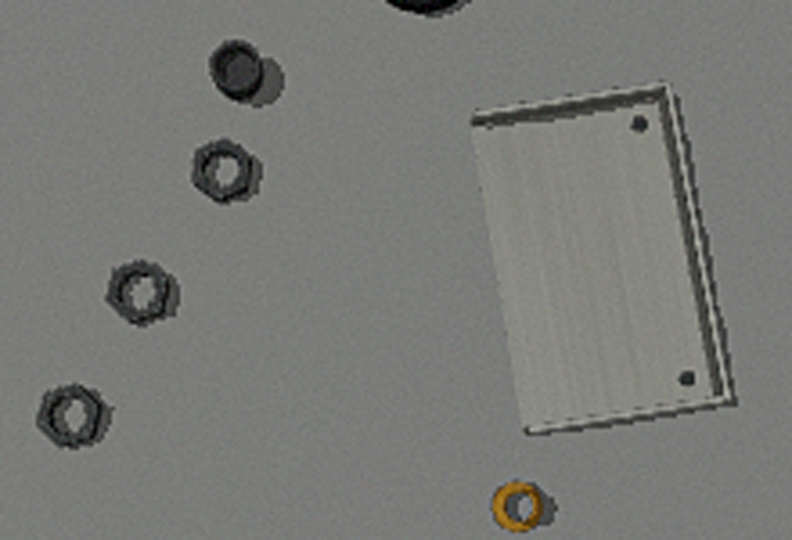

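View pics/side1.png

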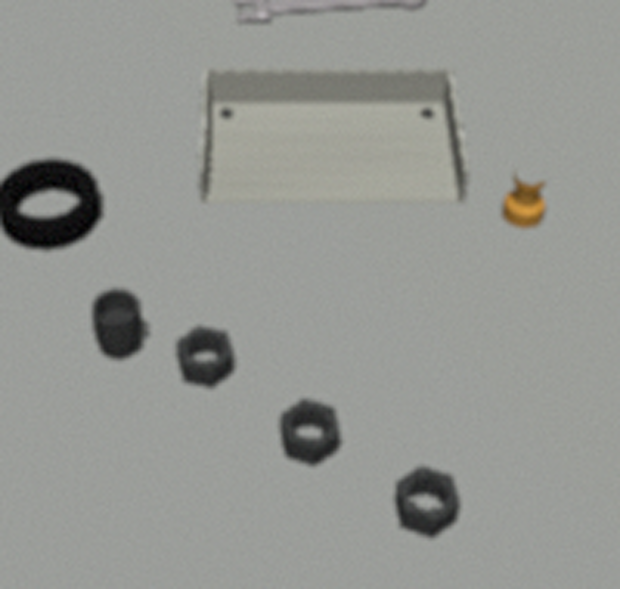

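```bash
python3 - <<'E'
from h import *
c=env.read_camera('top'); s=env.read_camera('side')
for n,b in dict(far=(472/3.6+180,128/3.6+150),near=(525/3.6+180,432/3.6+150)).items(): print('top',n,ray(c,b,0.).round(4))
for n,b in dict(far=(205/3.1+200,200/3.1+140),near=(463/3.1+200,200/3.1+140)).items(): print('side',n,ray(s,b,0.).round(4))
print('back outer top corners',[ray(c,(u/3.6+180,v/3.6+150),.035).round(4) for u,v in((671,83),(735,403),(472,113),(527,432))])
print('socket top',ray(c,(238/3.6+180,67/3.6+150),.04).round(4),'side ',ray(s,(117/3.1+200,325/3.1+140),.02).round(4))
print('fitting top',ray(c,(518/3.6+180,505/3.6+150),.042).round(4),'side base',ray(s,(524/3.1+200,215/3.1+140),.01).round(4))
E
```

```text
top far [ 0.6288 -0.1184  0.    ]
top near [ 0.4287 -0.1451  0.    ]
side far [ 0.6311 -0.1208  0.    ]
side near [ 0.4296 -0.1473  0.    ]
back outer top corners [array([ 0.6479, -0.2453,  0.035 ]), array([ 0.4422, -0.2738,  0.035 ]), array([ 0.6316, -0.1164,  0.035 ]), array([ 0.4278, -0.1431,  0.035 ])]
socket top [0.6647 0.0331 0.04  ] side  [0.6679 0.0349 0.02  ]
fitting top [ 0.3833 -0.135   0.042 ] side base [ 0.3838 -0.1254  0.01  ]
```

Tray yaw is about 7.4°, with its origin near (0.530, -0.132). The edge length and depth match the given sizes. First I turn to tray axes, so tool x = tray y and tool y = tray x. Then I move behind the nearest nut.

```bash
cat >> h.py <<'E'
O=np.array([.530,-.132]); a=np.radians(7.4); X=np.array([np.cos(a),np.sin(a)]); Y=np.array([-X[1],X[0]])
def tr(p): r=np.array(p[:2])-O; return np.array([r@X,r@Y]).round(4)
def st():
    o=env.get_obs(); print('t',round(o['time_s'],2),'tray',tr(o['tool_pos']),'z',round(o['tool_pos'][2],4),'yaw',o['tool_rot'].round(2) if hasattr(o['tool_rot'],'round') else o['tool_rot'],'w',round(o['grip_width'],4),'F',np.round(o['force'],1))
E
python3 -m creep '[{"rz":9.85},{"rz":9.85},{"rz":9.85},{"rz":9.85},{"rz":9.85},{"rz":9.85},{"tx":-0.0426,"ty":0.0129,"tz":0.01},{"tx":-0.0426,"ty":0.0129,"tz":0.01},{"tx":-0.0426,"ty":0.0129,"tz":0.01},{"tx":-0.0426,"ty":0.0129,"tz":0.01},{"tx":-0.0426,"ty":0.0129,"tz":0.01},{"tx":-0.0426,"ty":0.0129,"tz":0.01},{"tx":-0.0426,"ty":0.0129,"tz":0.01},{"tx":-0.0426,"ty":0.0129,"tz":0.01},{"tx":-0.0426,"ty":0.0129,"tz":0.01},{"tx":-0.0426,"ty":0.0129,"tz":0.01},{}]' 0.024
python3 -c "
from h import *
st(); print(tr((.448,.145)),tr((.526,.101)),tr((.604,.0455)),tr((.667,.034)))"
```

```text
t 0.3 tray [-0.1745  0.7566] z 0.2472 yaw [-179.97    0.    156.47] w 0.0871 F [ 0.9  0.9 -0.4]
[-0.0456  0.2853] [0.026  0.2316] [0.0962 0.1665] [0.1572 0.147 ]$[0]: bad value
```

```bash

python3 -m creep '[{"tx":0,"ty":0,"tz":0,"rx":0,"ry":0,"rz":9.85}]' 0.024; echo; python3 -m creep '[{"tx":0,"ty":0,"tz":0,"rx":0,"ry":0,"rz":9.8},{"tx":0,"ty":0,"tz":0,"rx":0,"ry":0,"rz":9.8}]' 0.024; python3 -c "
from h import *
st()"; python3 -m creep --help | head -30
```

```text
time_s: 0.42
tool_pos: [0.2596, 0.5958, 0.2474]
tool_rot: [-180.0, -0.0, 146.4]
force: [-0.8, -0.5, -0.3]
grip_width: 0.0828

time_s: 0.68
tool_pos: [0.2596, 0.5959, 0.2475]
tool_rot: [-180.0, 0.0, 126.7]
force: [0.8, 0.6, -0.1]
grip_width: 0.0647
t 0.68 tray [-0.1744  0.7566] z 0.2475 yaw [-180.      0.    126.69] w 0.0647 F [ 0.8  0.6 -0.1]invalid input: not JSON, or not a number
```

```bash

python3 -m creep '[{"tx":0,"ty":0,"tz":0,"rx":0,"ry":0,"rz":9.8},{"tx":0,"ty":0,"tz":0,"rx":0,"ry":0,"rz":9.8},{"tx":0,"ty":0,"tz":0,"rx":0,"ry":0,"rz":9.7},{"tx":-0.0427,"ty":0.0129,"tz":0.014,"rx":0,"ry":0,"rz":0},{"tx":-0.0427,"ty":0.0129,"tz":0.014,"rx":0,"ry":0,"rz":0},{"tx":-0.0427,"ty":0.0129,"tz":0.014,"rx":0,"ry":0,"rz":0},{"tx":-0.0427,"ty":0.0129,"tz":0.014,"rx":0,"ry":0,"rz":0},{"tx":-0.0427,"ty":0.0129,"tz":0.014,"rx":0,"ry":0,"rz":0},{"tx":-0.0427,"ty":0.0129,"tz":0.014,"rx":0,"ry":0,"rz":0},{"tx":-0.0427,"ty":0.0129,"tz":0.014,"rx":0,"ry":0,"rz":0},{"tx":-0.0427,"ty":0.0129,"tz":0.014,"rx":0,"ry":0,"rz":0},{"tx":-0.0427,"ty":0.0129,"tz":0.014,"rx":0,"ry":0,"rz":0},{"tx":-0.0427,"ty":0.0129,"tz":0.014,"rx":0,"ry":0,"rz":0},{"tx":0,"ty":0,"tz":0,"rx":0,"ry":0,"rz":0}]' 0.024; python3 -c "
from h import *
st()
save(env.read_camera('top')['pixels'],'top2.png');save(env.read_camera('wrist')['pixels'],'wr2.png')"
```

```text
time_s: 2.42
tool_pos: [0.4454, 0.186, 0.1067]
tool_rot: [-179.9, 0.1, 97.3]
force: [-0.0, 0.5, 0.0]
grip_width: 0.024
t 2.42 tray [-0.0429  0.3263] z 0.1067 yaw [-1.7992e+02  1.1000e-01  9.7330e+01] w 0.024 F [-0.   0.5  0. ]
```

View pics/wr2.png

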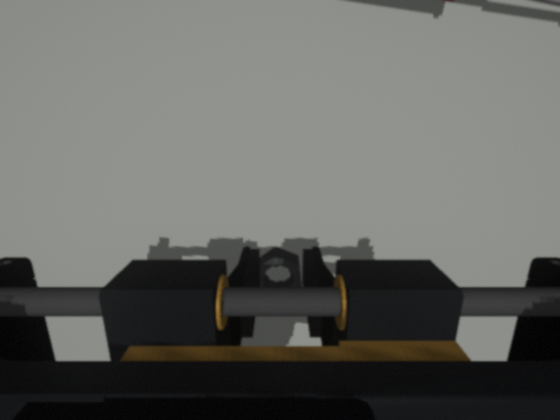

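The nut shows between the fingers at about (277,270) in the wrist view. I adjust and descend behind it.

```bash

python3 -m creep '[{"tx":0.008,"ty":-0.0025,"tz":0.015,"rx":0,"ry":0,"rz":0},{"tx":0,"ty":0,"tz":0.03,"rx":0,"ry":0,"rz":0},{"tx":0,"ty":0,"tz":0.02,"rx":0,"ry":0,"rz":0},{"tx":0,"ty":0,"tz":0.012,"rx":0,"ry":0,"rz":0},{"tx":0,"ty":0,"tz":0,"rx":0,"ry":0,"rz":0}]'; python3 -c "
from h import *
st()
save(env.read_camera('side')['pixels'],'s3.png',(230,200,400,330),4)"
```

```text
time_s: 3.15
tool_pos: [0.4402, 0.1983, 0.0296]
tool_rot: [-179.9, 0.0, 97.8]
force: [0.7, -0.1, 0.6]
grip_width: 0.0242
t 3.15 tray [-0.0465  0.3391] z 0.0296 yaw [-1.799e+02  4.000e-02  9.781e+01] w 0.0242 F [ 0.7 -0.1  0.6]
```

View pics/s3.png

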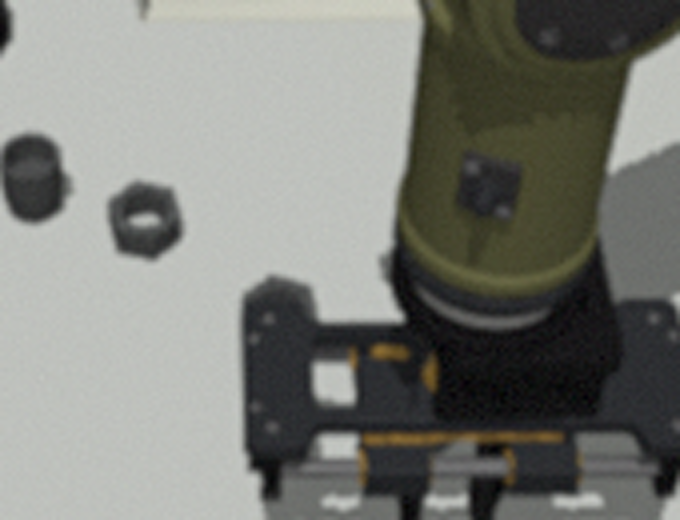

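```bash

python3 -m creep '[{"tx":-0.01,"ty":0,"tz":0,"rx":0,"ry":0,"rz":0},{"tx":-0.01,"ty":0,"tz":0,"rx":0,"ry":0,"rz":0},{"tx":-0.005,"ty":0,"tz":0,"rx":0,"ry":0,"rz":0},{"tx":-0.005,"ty":0,"tz":0,"rx":0,"ry":0,"rz":0},{"tx":-0.006,"ty":0,"tz":0,"rx":0,"ry":0,"rz":0},{"tx":-0.008,"ty":0,"tz":0,"rx":0,"ry":0,"rz":0},{"tx":-0.01,"ty":0,"tz":0,"rx":0,"ry":0,"rz":0},{"tx":-0.012,"ty":0,"tz":0,"rx":0,"ry":0,"rz":0},{"tx":-0.012,"ty":0,"tz":0,"rx":0,"ry":0,"rz":0},{"tx":-0.012,"ty":0,"tz":0,"rx":0,"ry":0,"rz":0},{"tx":-0.012,"ty":0,"tz":0,"rx":0,"ry":0,"rz":0},{"tx":-0.012,"ty":0,"tz":0,"rx":0,"ry":0,"rz":0},{"tx":-0.012,"ty":0,"tz":0,"rx":0,"ry":0,"rz":0},{"tx":-0.012,"ty":0,"tz":0,"rx":0,"ry":0,"rz":0},{"tx":-0.012,"ty":0,"tz":0,"rx":0,"ry":0,"rz":0}]'; python3 -c "
from h import *
st()
save(env.read_camera('side')['pixels'],'s4.png',(230,160,400,330),3.5);save(env.read_camera('top')['pixels'],'t4.png',(150,140,400,330),3)"
```

```text
time_s: 5.08
tool_pos: [0.4614, 0.0483, 0.0306]
tool_rot: [-180.0, -0.0, 97.7]
force: [-0.3, 2.7, 2.0]
grip_width: 0.0244
t 5.08 tray [-0.0448  0.1876] z 0.0306 yaw [-180.     -0.     97.72] w 0.0244 F [-0.3  2.7  2. ]
```

View pics/t4.png

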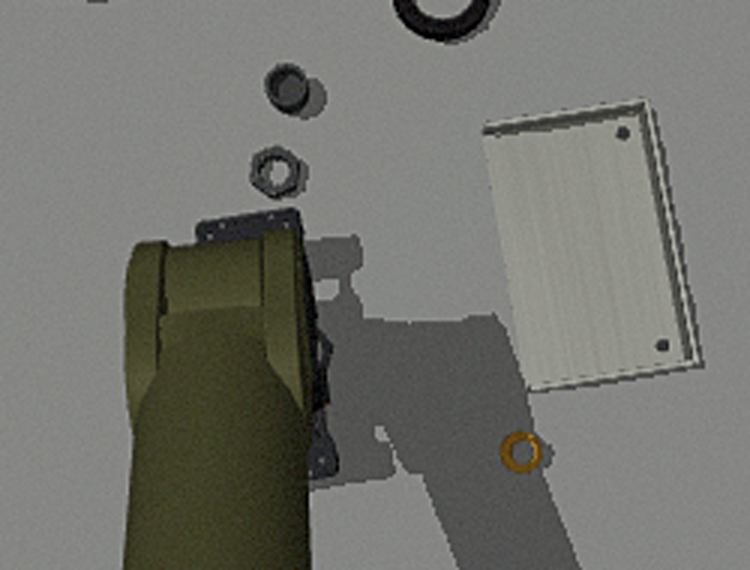

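View pics/s4.png

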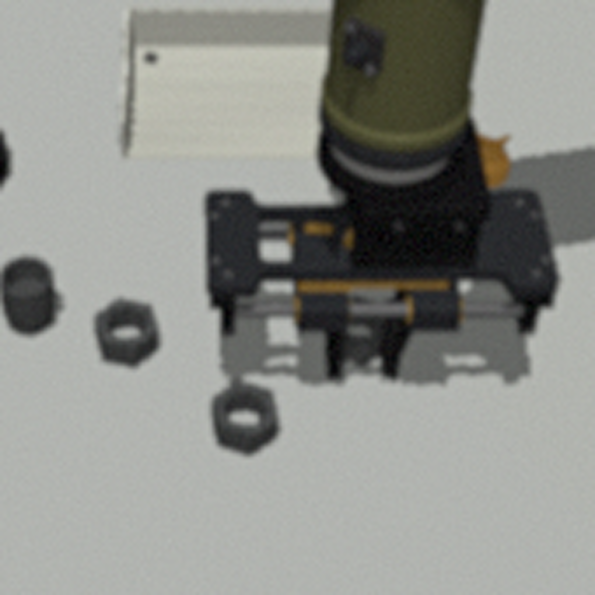

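Nut 1 is nested between the fingertips, and nut 2 has not moved. I continue into the tray.

```bash

python3 -m creep '[{"tx":-0.008,"ty":0,"tz":0,"rx":0,"ry":0,"rz":0},{"tx":-0.012,"ty":0,"tz":0,"rx":0,"ry":0,"rz":0},{"tx":-0.012,"ty":0,"tz":0,"rx":0,"ry":0,"rz":0},{"tx":-0.012,"ty":0,"tz":0,"rx":0,"ry":0,"rz":0},{"tx":-0.012,"ty":0,"tz":0,"rx":0,"ry":0,"rz":0},{"tx":-0.012,"ty":0,"tz":0,"rx":0,"ry":0,"rz":0},{"tx":-0.012,"ty":0,"tz":0,"rx":0,"ry":0,"rz":0},{"tx":-0.012,"ty":0,"tz":0,"rx":0,"ry":0,"rz":0},{"tx":-0.012,"ty":0,"tz":0,"rx":0,"ry":0,"rz":0},{"tx":-0.012,"ty":0,"tz":0,"rx":0,"ry":0,"rz":0},{"tx":-0.012,"ty":0,"tz":0,"rx":0,"ry":0,"rz":0},{"tx":-0.012,"ty":0,"tz":0,"rx":0,"ry":0,"rz":0},{"tx":-0.012,"ty":0,"tz":0,"rx":0,"ry":0,"rz":0},{"tx":-0.012,"ty":0,"tz":0,"rx":0,"ry":0,"rz":0},{"tx":-0.012,"ty":0,"tz":0,"rx":0,"ry":0,"rz":0},{"tx":-0.012,"ty":0,"tz":0,"rx":0,"ry":0,"rz":0},{"tx":-0.012,"ty":0,"tz":0,"rx":0,"ry":0,"rz":0},{"tx":-0.012,"ty":0,"tz":0,"rx":0,"ry":0,"rz":0},{"tx":-0.008,"ty":0,"tz":0,"rx":0,"ry":0,"rz":0},{"tx":-0.004,"ty":0,"tz":0,"rx":0,"ry":0,"rz":0}]'; python3 -c "
from h import *
st()
save(env.read_camera('side')['pixels'],'s5.png',(230,120,400,290),3.5)"
```

```text
time_s: 7.68
tool_pos: [0.4914, -0.1734, 0.0305]
tool_rot: [-180.0, -0.0, 97.7]
force: [-1.2, 0.4, 0.3]
grip_width: 0.0242
t 7.67 tray [-0.0436 -0.0361] z 0.0305 yaw [-180.     -0.     97.68] w 0.0242 F [-1.2  0.4  0.3]
```

View pics/s5.png

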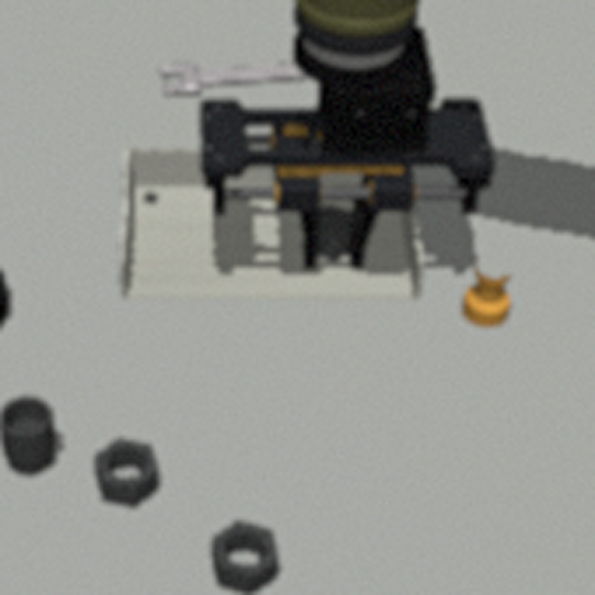

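```bash

python3 -m creep '[{"tx":0.02,"ty":0,"tz":0,"rx":0,"ry":0,"rz":0},{"tx":0,"ty":0,"tz":-0.04,"rx":0,"ry":0,"rz":0},{"tx":0,"ty":0,"tz":-0.05,"rx":0,"ry":0,"rz":0},{"tx":0.0425,"ty":0.0105,"tz":0,"rx":0,"ry":0,"rz":0},{"tx":0.0425,"ty":0.0105,"tz":0,"rx":0,"ry":0,"rz":0},{"tx":0.0425,"ty":0.0105,"tz":0,"rx":0,"ry":0,"rz":0},{"tx":0.0425,"ty":0.0105,"tz":0,"rx":0,"ry":0,"rz":0},{"tx":0.0425,"ty":0.0105,"tz":0,"rx":0,"ry":0,"rz":0},{"tx":0.0425,"ty":0.0105,"tz":0,"rx":0,"ry":0,"rz":0},{"tx":0.0425,"ty":0.0105,"tz":0,"rx":0,"ry":0,"rz":0},{"tx":0,"ty":0,"tz":0,"rx":0,"ry":0,"rz":3.8},{"tx":0,"ty":0,"tz":0,"rx":0,"ry":0,"rz":0}]'; python3 -c "
from h import *
st()
c=env.read_camera('side');save(c['pixels'],'s6.png',(230,120,400,290),3.5)
for b in blobs(c,80,(266,165,356,206),25): print(np.round(b,1),tr(ray(c,b,.01)))
"
```

```text
time_s: 9.22
tool_pos: [0.5215, 0.152, 0.1205]
tool_rot: [180.0, 0.0, 94.0]
force: [0.1, -0.2, -0.2]
grip_width: 0.0244
t 9.22 tray [0.0282 0.2827] z 0.1205 yaw [1.800e+02 2.000e-02 9.403e+01] w 0.0244 F [ 0.1 -0.2 -0.2]
[ 307.5  185.4 2108.5] [-0.0015 -0.0623]
```

View pics/s6.png

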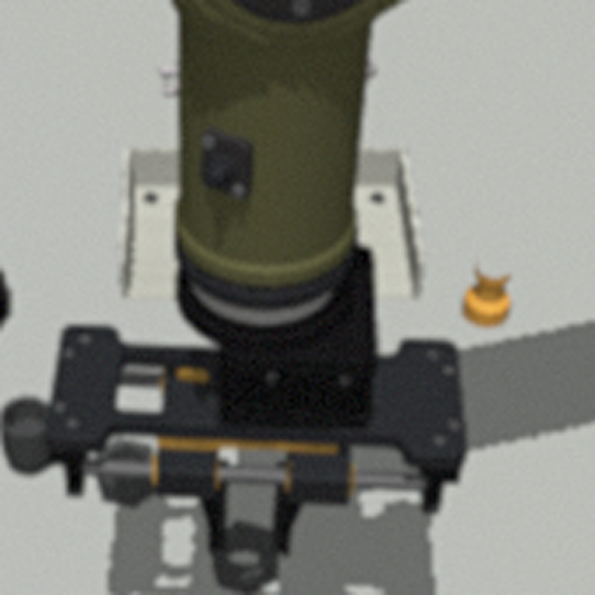

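Nut 1 is hidden behind the arm. The tool is in line behind nut 2, so I descend and push.

```bash

python3 -m creep '[{"tx":0,"ty":0.001,"tz":0.04,"rx":0,"ry":0,"rz":0},{"tx":0,"ty":0,"tz":0.03,"rx":0,"ry":0,"rz":0},{"tx":0,"ty":0,"tz":0.0205,"rx":0,"ry":0,"rz":0},{"tx":0,"ty":0,"tz":0,"rx":0,"ry":0,"rz":0},{"tx":-0.01,"ty":0,"tz":0,"rx":0,"ry":0,"rz":0},{"tx":-0.01,"ty":0,"tz":0,"rx":0,"ry":0,"rz":0},{"tx":-0.005,"ty":0,"tz":0,"rx":0,"ry":0,"rz":0},{"tx":-0.005,"ty":0,"tz":0,"rx":0,"ry":0,"rz":0},{"tx":-0.006,"ty":0,"tz":0,"rx":0,"ry":0,"rz":0},{"tx":-0.008,"ty":0,"tz":0,"rx":0,"ry":0,"rz":0},{"tx":-0.01,"ty":0,"tz":0,"rx":0,"ry":0,"rz":0},{"tx":-0.01,"ty":0,"tz":0,"rx":0,"ry":0,"rz":0},{"tx":-0.01,"ty":0,"tz":0,"rx":0,"ry":0,"rz":0}]'; python3 -c "
from h import *
st()
save(env.read_camera('side')['pixels'],'s7.png',(230,140,400,310),3.5);save(env.read_camera('top')['pixels'],'t7.png',(150,140,400,330),3)"
```

```text
time_s: 10.9
tool_pos: [0.5277, 0.0771, 0.0301]
tool_rot: [180.0, -0.0, 93.9]
force: [0.7, 1.2, 1.5]
grip_width: 0.0241
t 10.9 tray [0.0247 0.2076] z 0.0301 yaw [180.   -0.   93.9] w 0.0241 F [0.7 1.2 1.5]
```

View pics/s7.png

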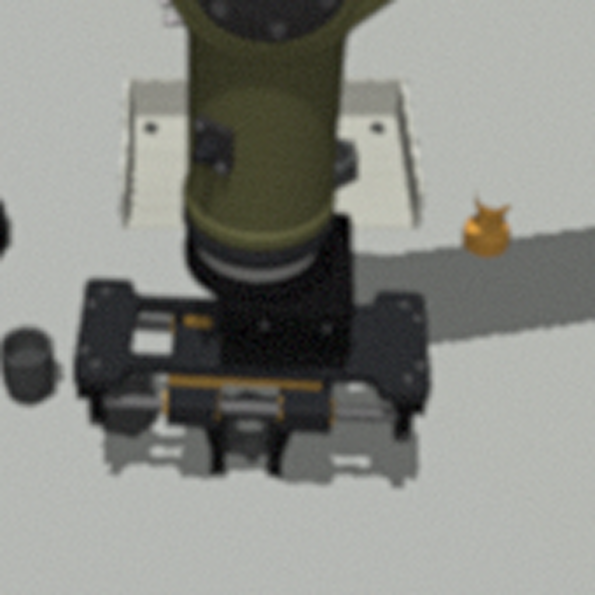

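View pics/t7.png

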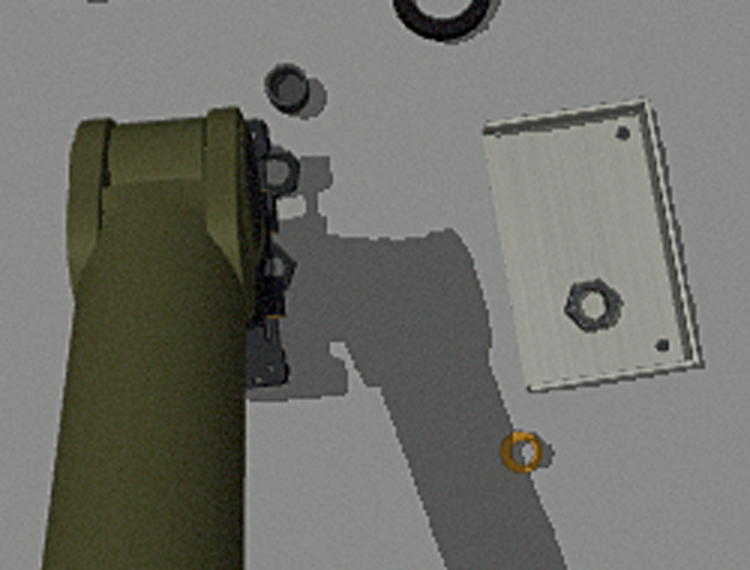

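Nut 1 lies well inside the tray (crop 594,305). Nut 2 is nested in the fingers, and nut 3 and the socket have not moved. I push nut 2 in.

```bash

python3 -m creep '[{"tx":-0.01,"ty":0,"tz":0,"rx":0,"ry":0,"rz":0},{"tx":-0.013,"ty":0,"tz":0,"rx":0,"ry":0,"rz":0},{"tx":-0.013,"ty":0,"tz":0,"rx":0,"ry":0,"rz":0},{"tx":-0.013,"ty":0,"tz":0,"rx":0,"ry":0,"rz":0},{"tx":-0.013,"ty":0,"tz":0,"rx":0,"ry":0,"rz":0},{"tx":-0.013,"ty":0,"tz":0,"rx":0,"ry":0,"rz":0},{"tx":-0.013,"ty":0,"tz":0,"rx":0,"ry":0,"rz":0},{"tx":-0.013,"ty":0,"tz":0,"rx":0,"ry":0,"rz":0},{"tx":-0.013,"ty":0,"tz":0,"rx":0,"ry":0,"rz":0},{"tx":-0.013,"ty":0,"tz":0,"rx":0,"ry":0,"rz":0},{"tx":-0.013,"ty":0,"tz":0,"rx":0,"ry":0,"rz":0},{"tx":-0.013,"ty":0,"tz":0,"rx":0,"ry":0,"rz":0},{"tx":-0.013,"ty":0,"tz":0,"rx":0,"ry":0,"rz":0},{"tx":-0.013,"ty":0,"tz":0,"rx":0,"ry":0,"rz":0},{"tx":-0.013,"ty":0,"tz":0,"rx":0,"ry":0,"rz":0},{"tx":-0.013,"ty":0,"tz":0,"rx":0,"ry":0,"rz":0},{"tx":-0.013,"ty":0,"tz":0,"rx":0,"ry":0,"rz":0},{"tx":-0.013,"ty":0,"tz":0,"rx":0,"ry":0,"rz":0},{"tx":-0.012,"ty":0,"tz":0,"rx":0,"ry":0,"rz":0},{"tx":-0.006,"ty":0,"tz":0,"rx":0,"ry":0,"rz":0}]'; python3 -c "
from h import *
st()
c=env.read_camera('side')
save(c['pixels'],'s8.png',(230,120,400,290),3.5)
for b in blobs(c,80,(230,225,300,270)): print('side',np.round(b,1),ray(c,b,.01).round(4),tr(ray(c,b,.01)))
"
```

```text
time_s: 13.5
tool_pos: [0.5446, -0.1717, 0.0301]
tool_rot: [180.0, 0.0, 93.9]
force: [0.0, 0.7, 0.3]
grip_width: 0.0239
t 13.5 tray [ 0.0094 -0.0412] z 0.0301 yaw [1.7999e+02 1.0000e-02 9.3860e+01] w 0.0239 F [0.  0.7 0.3]
side [265.9 255.  219.5] [0.6046 0.0468 0.01  ] [0.097  0.1677]
side [237.6 244.1 245.5] [0.6711 0.024  0.01  ] [0.16   0.1366]
```

View pics/s8.png

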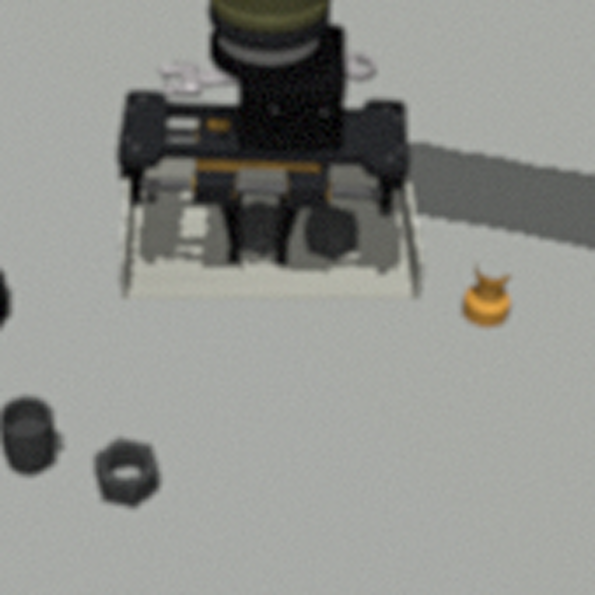

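```bash

python3 -m creep '[{"tx":0.02,"ty":0,"tz":0,"rx":0,"ry":0,"rz":0},{"tx":0,"ty":0,"tz":-0.04,"rx":0,"ry":0,"rz":0},{"tx":0,"ty":0,"tz":-0.05,"rx":0,"ry":0,"rz":0},{"tx":0.0404,"ty":0.0132,"tz":0,"rx":0,"ry":0,"rz":0},{"tx":0.0404,"ty":0.0132,"tz":0,"rx":0,"ry":0,"rz":0},{"tx":0.0404,"ty":0.0132,"tz":0,"rx":0,"ry":0,"rz":0},{"tx":0.0404,"ty":0.0132,"tz":0,"rx":0,"ry":0,"rz":0},{"tx":0.0404,"ty":0.0132,"tz":0,"rx":0,"ry":0,"rz":0},{"tx":0.0404,"ty":0.0132,"tz":0,"rx":0,"ry":0,"rz":0},{"tx":0,"ty":0,"tz":0,"rx":0,"ry":0,"rz":5},{"tx":0,"ty":0,"tz":0,"rx":0,"ry":0,"rz":0}]'; python3 -c "
from h import *
st()
c=env.read_camera('top');save(c['pixels'],'t9.png',(150,140,400,330),3)
for b in blobs(c,70,(326,182,372,262)): print(np.round(b,1),tr(ray(c,b,.01)))
"
```

```text
time_s: 14.92
tool_pos: [0.6057, 0.0971, 0.1199]
tool_rot: [-180.0, 0.0, 89.0]
force: [0.3, 0.7, 0.2]
grip_width: 0.0241
t 14.93 tray [0.1045 0.2175] z 0.1199 yaw [-1.7999e+02  3.0000e-02  8.9040e+01] w 0.0241 F [0.3 0.7 0.2]
[345.4 219.6 202.5] [ 0.0055 -0.0638]
```

View pics/t9.png

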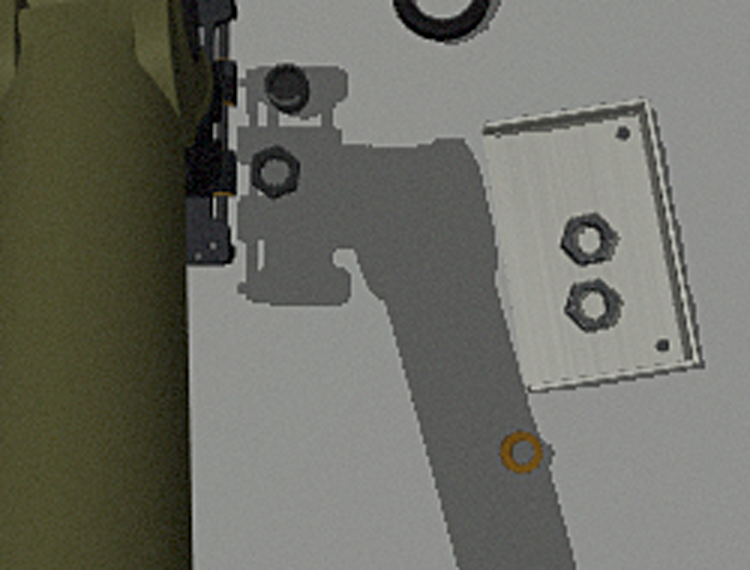

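Nuts 1 and 2 are in the tray at crop (594,305) and (589,240). Nut 3 is at (275,172), and the tool is lined up behind it. I descend and push.

```bash

python3 -m creep '[{"tx":0,"ty":0,"tz":0.04,"rx":0,"ry":0,"rz":0},{"tx":0,"ty":0,"tz":0.03,"rx":0,"ry":0,"rz":0},{"tx":0,"ty":0,"tz":0.02,"rx":0,"ry":0,"rz":0},{"tx":0,"ty":0,"tz":0,"rx":0,"ry":0,"rz":0},{"tx":-0.01,"ty":0,"tz":0,"rx":0,"ry":0,"rz":0},{"tx":-0.01,"ty":0,"tz":0,"rx":0,"ry":0,"rz":0},{"tx":-0.005,"ty":0,"tz":0,"rx":0,"ry":0,"rz":0},{"tx":-0.005,"ty":0,"tz":0,"rx":0,"ry":0,"rz":0},{"tx":-0.006,"ty":0,"tz":0,"rx":0,"ry":0,"rz":0},{"tx":-0.008,"ty":0,"tz":0,"rx":0,"ry":0,"rz":0},{"tx":-0.01,"ty":0,"tz":0,"rx":0,"ry":0,"rz":0},{"tx":-0.01,"ty":0,"tz":0,"rx":0,"ry":0,"rz":0},{"tx":-0.01,"ty":0,"tz":0,"rx":0,"ry":0,"rz":0}]'; python3 -c "
from h import *
st()
save(env.read_camera('top')['pixels'],'t10.png',(150,140,400,330),3)"
```

```text
time_s: 16.6
tool_pos: [0.6045, 0.0221, 0.0303]
tool_rot: [180.0, -0.0, 88.9]
force: [-0.4, 4.0, 4.9]
grip_width: 0.0238
t 16.6 tray [0.0937 0.1432] z 0.0303 yaw [ 1.7998e+02 -2.0000e-02  8.8900e+01] w 0.0238 F [-0.4  4.   4.9]
```

View pics/t10.png

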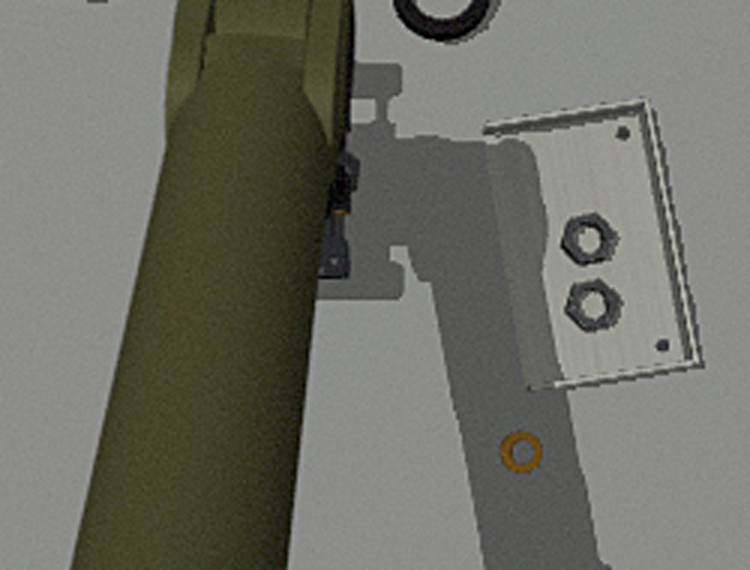

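```bash

python3 -m creep '[{"tx":-0.01,"ty":0,"tz":0,"rx":0,"ry":0,"rz":0},{"tx":-0.012,"ty":0,"tz":0,"rx":0,"ry":0,"rz":0},{"tx":-0.012,"ty":0,"tz":0,"rx":0,"ry":0,"rz":0},{"tx":-0.012,"ty":0,"tz":0,"rx":0,"ry":0,"rz":0},{"tx":-0.012,"ty":0,"tz":0,"rx":0,"ry":0,"rz":0},{"tx":-0.012,"ty":0,"tz":0,"rx":0,"ry":0,"rz":0},{"tx":-0.012,"ty":0,"tz":0,"rx":0,"ry":0,"rz":0},{"tx":-0.012,"ty":0,"tz":0,"rx":0,"ry":0,"rz":0}]'; python3 -c "
from h import *
st()
save(env.read_camera('side')['pixels'],'s11.png',(230,120,400,290),3.5)"
```

```text
time_s: 17.65
tool_pos: [0.6024, -0.0721, 0.0301]
tool_rot: [-180.0, -0.0, 88.9]
force: [0.5, 4.0, 5.3]
grip_width: 0.0239
t 17.65 tray [0.0795 0.0501] z 0.0301 yaw [-1.7998e+02 -2.0000e-02  8.8910e+01] w 0.0239 F [0.5 4.  5.3]
```

View pics/s11.png

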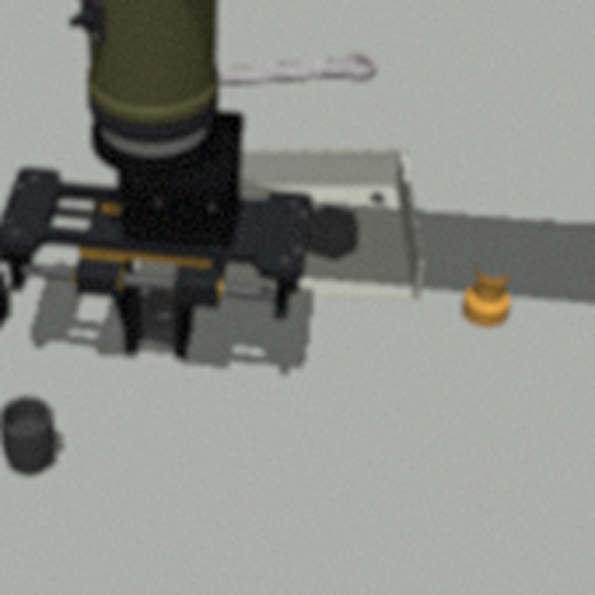

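Nut 3 is nested in the fingers and the socket is untouched. For the last stretch I ease slightly toward the tray's middle.

```bash

python3 -m creep '[{"tx":-0.01,"ty":-0.0008,"tz":0,"rx":0,"ry":0,"rz":0},{"tx":-0.012,"ty":-0.0008,"tz":0,"rx":0,"ry":0,"rz":0},{"tx":-0.012,"ty":-0.0008,"tz":0,"rx":0,"ry":0,"rz":0},{"tx":-0.012,"ty":-0.0008,"tz":0,"rx":0,"ry":0,"rz":0},{"tx":-0.012,"ty":0,"tz":0,"rx":0,"ry":0,"rz":0},{"tx":-0.012,"ty":0,"tz":0,"rx":0,"ry":0,"rz":0},{"tx":-0.008,"ty":0,"tz":0,"rx":0,"ry":0,"rz":0},{"tx":-0.004,"ty":0,"tz":0,"rx":0,"ry":0,"rz":0},{"tx":0,"ty":0,"tz":0,"rx":0,"ry":0,"rz":0}]'; python3 -c "
from h import *
st()"; python3 -m creep '[{"tx":0.01,"ty":0,"tz":0,"rx":0,"ry":0,"rz":0},{"tx":0.012,"ty":0,"tz":0,"rx":0,"ry":0,"rz":0},{"tx":0,"ty":0,"tz":-0.04,"rx":0,"ry":0,"rz":0},{"tx":0,"ty":0,"tz":-0.05,"rx":0,"ry":0,"rz":0},{"tx":0.03,"ty":0,"tz":-0.04,"rx":0,"ry":0,"rz":0},{"tx":0.045,"ty":0,"tz":0,"rx":0,"ry":0,"rz":0},{"tx":0.045,"ty":0,"tz":0,"rx":0,"ry":0,"rz":0},{"tx":0.045,"ty":0,"tz":0,"rx":0,"ry":0,"rz":0},{"tx":0.045,"ty":0,"tz":0,"rx":0,"ry":0,"rz":0},{"tx":0.04,"ty":0,"tz":0,"rx":0,"ry":0,"rz":0},{"tx":0,"ty":0,"tz":0,"rx":0,"ry":0,"rz":0},{"tx":0,"ty":0,"tz":0,"rx":0,"ry":0,"rz":0}]';python3 -c "
from h import *
st()
c=env.read_camera('top');save(c['pixels'],'t12.png',(150,140,400,330),3)
for b in blobs(c,70,(316,182,372,262)): print(np.round(b,1),tr(ray(c,b,.01)))
c=env.read_camera('side');save(c['pixels'],'s12.png')
for b in blobs(c,70,(266,168,356,206)): print(np.round(b,1),tr(ray(c,b,.01)))
"
```

```text
time_s: 18.82
tool_pos: [0.5974, -0.1545, 0.03]
tool_rot: [-180.0, 0.0, 88.9]
force: [-0.4, 2.3, 4.1]
grip_width: 0.0242
t 18.82 tray [ 0.064 -0.031] z 0.03 yaw [-1.7997e+02  5.0000e-02  8.8870e+01] w 0.0242 F [-0.4  2.3  4.1]
time_s: 20.32
tool_pos: [0.6026, 0.1183, 0.1595]
tool_rot: [-180.0, 0.1, 88.9]
force: [-0.2, -0.9, 0.5]
grip_width: 0.0239
t 20.32 tray [0.1042 0.2389] z 0.1595 yaw [-1.7996e+02  8.0000e-02  8.8940e+01] w 0.0239 F [-0.2 -0.9  0.5]
[345.3 219.7 200.5] [ 0.0054 -0.0637]
[336.7 198.5 196.5] [ 0.0578 -0.0527]
[324.1 186.2 122. ] [-0.0431 -0.0592]
[ 287.9  188.1 1567.5] [ 0.0482 -0.0517]
```

View pics/t12.png

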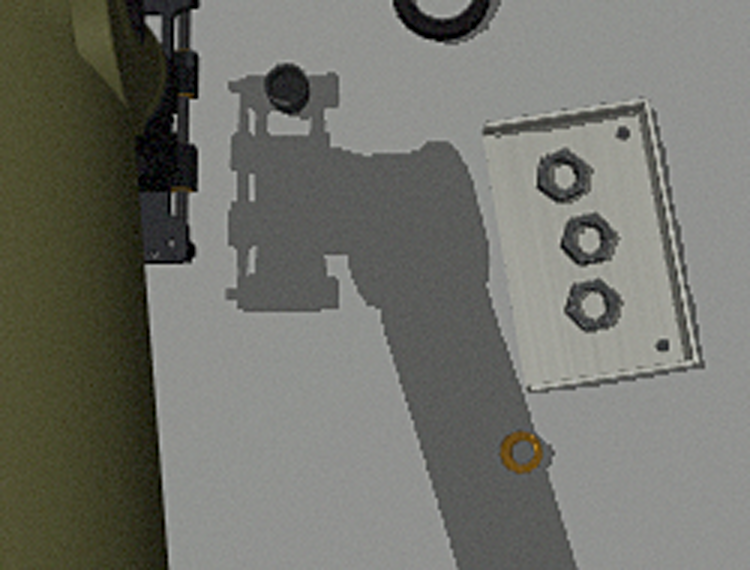

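View pics/s12.png

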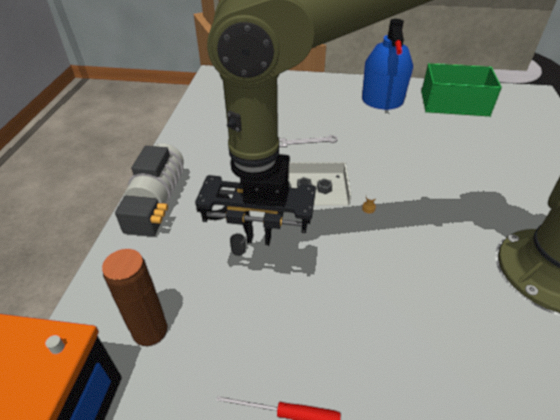

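The top view shows all three nuts flat in the tray, at crop (565,175), (589,240) and (594,305), all more than 20 mm clear of the open edge. The socket (288,88), fitting (521,452), screwdriver and wrench are where they were, and the gripper is clear at 160 mm height.

```bash
python3 -c "
from cell import env
print(env.sign_off())"
```

```text
the job is handed in; nothing more can be done
None
```

I swept all three nuts into the tray and handed the job in at about 20.4 s of the 61 s allowed. Each went in on a straight, low push with the fingertips 24 mm apart; nothing was lifted or gripped.

- **Nuts:** The last top view shows all three lying flat and wholly inside. In tray coordinates two measured (5, -64) and (58, -53) mm. The third was near (-43, -59) mm. Its position comes from the side view, where the arm partly hid it, but the top view also shows it clear of the walls and the open edge.
- **Other parts:** I saw no shift in the socket, fitting, screwdriver, wrench or tape. I judged this by eye in the final pictures rather than measuring each one again.
- **Forces:** Wrist force read about 7 N at most, sampled at the end of each move. During the third push it included about 5 N upward; I didn't find out why, and it went away once the fingers backed off.
- **Checks that failed:** In the final side view the nuts nearest the arm were hidden, so that check gave nothing usable for them. No check disagreed with another.

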